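# File the sawn edges of a steel channel

## Task

Take the sharpness off the two sawn upper edges of the steel channel lying against the bench hook's cleat: pick up the block file, lay it flat across both edges with its toe towards the cleat, and give three long straight strokes from the front part of the blade to the rear part, cutting on the forward push only, with about a kilogram's weight of pressure and never more than four. Lift the file clear for every return, so that the channel is never dragged back from the cleat. Then lay the file teeth down in its plywood tray, and leave the channel home against the cleat and everything else where it was.

Things in the scene. Friction and masses are not known exactly. Their poses are not given: they have to be found in the camera images.
- file: Block file, loose, 300-540 g. Origin: centre of the toothed underside; x to the toe, z up. Steel blade 210 x 32 x 4, black holder above (top at 16). Wooden grip bar along the middle, 100 long centred on the origin, 24 wide, from 16 to 56 above the teeth: take it across its width from above. A rounded wooden horn (51 to 93 behind the origin, top at 79) marks the heel. Starts teeth down in the tray.
- file_toe (a point): The toe end of the file's toothed underside, on its centre line, 105 ahead of the file's origin. A calm stroke of 30 to 50 mm/s keeps the pressure even; a push of 100 mm/s can make it jump by 20 N or more. The stroke is long enough when the file's middle goes from 30 mm or more short of the channel's middle to 30 mm or more past it.
- channel: Short zinc-coated steel U-channel, loose, 250 g, lying across the bench hook, open side up: 40 wide (x), 90 long (y), 3 thick. Its two walls were sawn down by eye to one height, 20 to 30 above its underside, different each time: their upper edges are to be filed. Origin: centre of the underside. Starts within 1.5 of the cleat, held only by friction (about 0.2 on the wood, 0.65 under the teeth).
- bench_hook: Fixed plywood board 220 (x) x 150 (y) x 18, with a hardwood cleat across its far end: x 80 to 110, top at 33. Origin: centre of the underside; x towards the cleat, the way of the forward stroke. The seated channel is at x 60, its underside at 18, its edges somewhere from 38 to 48. All is hard: one mm of height changes the pressure by some 10 to 20 N.
- tray: Shallow open plywood tray for the file, fixed, 270 (x) x 110 (y), rim 16 high, walls and floor 6 thick. Origin: centre of the underside; x along its length. The file lies along it, toe towards +x, within a few mm of its middle.
- tray_floor (a point): Centre of the tray's inner floor, 6 above its underside; axes as the tray.
- bottle: Bystander: green glass bottle with a twist cap, 60 across, 190 tall, beyond the task. Origin: centre of the base.
- wheel_brush: Bystander: black plastic wheel brush, 240 x 50 x 42, lying at the right. Origin: underside, near mid length.
- depth_gauge: Bystander: silver tyre depth gauge, 120 x 26 x 12, lying between the bench hook and the tray. Origin: centre of the underside.
- pry_tool: Bystander: orange plastic panel pry tool, 215 x 30 x 8, lying at the left. Origin: underside, near mid length.
- offcut: Bystander: shorter piece of the same channel, 40 x 50 x 25, open side down on the table beyond the task. Origin: centre of the underside.
- polish_tin: Bystander: flat round metal polish tin, 93 across, 34 high, at the right. Origin: centre of the base.
Not all that is in view belongs to the job. What is shaped like the file but blue or yellow is not meant.

How it is judged:
On the way, in this order (a step that is already met when the one before it is completed fails the run):
1. the file is lifted out of its tray (z of file in the frame of tray_floor above 0.03 m), for 0.1 s.
2. first stroke begins: the front part of the blade lies flat on the channel, pressed on (contact force between file and channel above 4 N and angle between file's own z axis and vertical below 0.1 rad and angle between the x axis of file and the x axis of bench_hook, either way round below 0.26 rad and x of file_toe in the frame of bench_hook below 0.145 m), for 0.04 s.
3. first stroke ends: the rear part of the blade lies flat on the channel, still pressed on (contact force between file and channel above 4 N and angle between file's own z axis and vertical below 0.1 rad and angle between the x axis of file and the x axis of bench_hook, either way round below 0.26 rad and x of file_toe in the frame of bench_hook above 0.185 m), for 0.04 s.
4. the file is carried back clear of the channel (contact force between file and channel below 0.1 N and z of file_toe in the frame of bench_hook above 0.045 m and x of file_toe in the frame of bench_hook below 0.155 m), for 0.04 s.
5. second stroke begins: the front part of the blade lies flat on the channel, pressed on (all of step 2), for 0.04 s.
6. second stroke ends: the rear part of the blade lies flat on the channel, still pressed on (all of step 3), for 0.04 s.
7. the file is carried back clear of the channel (all of step 4), for 0.04 s.
8. third stroke begins: the front part of the blade lies flat on the channel, pressed on (all of step 5), for 0.04 s.
9. third stroke ends: the rear part of the blade lies flat on the channel, still pressed on (all of step 6), for 0.04 s.
10. the file is lifted clear of the channel (contact force between file and channel below 0.1 N and z of file_toe in the frame of bench_hook above 0.045 m), for 0.04 s.
At the end, for the whole second after the job is handed in: File at rest flat on the tray floor, teeth down, its middle within 30 mm of the tray's each way and along it to 0.3 rad; channel at rest flat on the bench hook, square to the cleat to 0.1 rad, within 4.5 mm of it and 30 mm of the hook's centre line (x of file in the frame of tray_floor between -0.03 and 0.03 m and y of file in the frame of tray_floor between -0.03 and 0.03 m and z of file in the frame of tray_floor between -0.004 and 0.004 m and angle between file's own z axis and vertical below 0.06 rad and linear speed of each of file, channel below 0.01 m/s and angle between the x axis of file and the x axis of tray, either way round below 0.3 rad and x of channel in the frame of bench_hook between 0.0555 and 0.063 m and y of channel in the frame of bench_hook between -0.03 and 0.03 m and angle between channel's own z axis and vertical below 0.05 rad and angle between the x axis of channel and the x axis of bench_hook, either way round below 0.1 rad); the robot touches nothing.
It fails at once if the file is pressed on the channel with more than 40 N (four kilograms) (contact force between file and channel above 40 N).
It fails at once if the channel is dragged back more than 8 mm from the cleat (x of channel in the frame of bench_hook below 0.052 m).
It fails at once if a bystander is moved more than 30 mm (distance of any of bottle, wheel_brush, depth_gauge, pry_tool, offcut, polish_tin from where it was at the start of the episode above 0.03 m).
It also fails if it takes over 72 s, if anything falls off the work surface, if the arm or the gripper's body presses on something with over 40 N, if the wrist force passes 120 N, or if a joint passes its speed limit or range.

## Robot

A 7-joint arm with a two-finger parallel gripper is mounted at the origin on the work surface. World frame = base frame: x ahead of the robot, y to its left, z up, the work surface at z = 0. Lengths are in m, angles in rad, forces in N, time in s.
With the tool pointing down it reaches from about 0.4 to 0.85 m from the base axis. Payload 10.4 kg.
Tool frame: the origin (TCP) lies midway between the tips of the shut fingers; the grasp point (between the pads) lies 19 mm behind it; z points along the fingers, y is the direction in which the jaws open and shut (so a half turn about z gives the same grasp; the last joint's range is limited). The gripper opens to 87 mm and grips with 3 to 60 N. Pads are 19 mm wide; open, the fingers measure 117 mm over their backs; the gripper's body (75 mm by 190 mm) begins 51 mm behind the grasp point.
Start: joints at [1.174, 0.332, -0.065, 1.46, 0.022, 1.35, -0.088], TCP at [0.228, -0.582, 0.223] pointing down, gripper open.
Joint ranges: [-2.6, 2.6], [-0.5, 2.12], [-1.47, 1.34], [0.16, 2.42], [-1.27, 4.41], [0.06, 2.06], [-2.6, 2.6]. Speed limits (rad/s): [2.22, 2.22, 2.79, 2.79, 3.14, 3.14, 3.14].

## Interface

Orientations are given as [roll, pitch, yaw] about the fixed x, y, z axes, in that order (R = Rz(yaw) Ry(pitch) Rx(roll)).
In Python, from station import get_state, camera, get_calibration, job_done, spot_in, silhouettes gives the robot as it stands.
- The arm moves only by the shell command python3 -m jog 'ROWS' [FORCE]. ROWS is JSON, one flat list of numbers, 5 for each row, row after row: the closure, from 0 (fully open) to 1 (shut), then the shift along the tool's x, y, z scaled (see below), then the turn about the tool's z scaled (see below). In form: [hand, x, y, z, roll, hand, x, y, z, roll, ...]. A call has 1 to 12 rows; each row shifts and turns the commanded pose from where the row before left it, along the tool's axes as they then stand; what a row does not reach is not made up. The controller multiplies each number of a shift by 40 cm and each number of a turn by pi/4 rad. A row lasts 1/12 s, in which the tool goes at most 41.7 mm and 7.16 degrees, less where a joint would pass 70% of its speed; a pose out of reach is approached as far as the arm can. A call with a number of a shift or a turn outside -1 to 1 is refused whole. A call with a gripper value outside its range is refused whole. The fingers move at their own pace and stop on an object; FORCE is the grip in N (left out, the last holds). Time passes only in rows, so rows that do not move let the fingers close. It gives the time, the measured TCP pose, the force and the opening at its end, in the units of the state.
- get_state(): the state, without advancing time (a new reading comes with each control period).
- camera(name): name is "scene" or "top"; returns the picture (384x512x3 uint8, red, green, blue); there is no depth.
- get_calibration(name): a dict with "intrinsics" (3x3 intrinsics, pixels), "k1" (the pictures are not rectified: a ray, as slopes to the right and down, at radius r is drawn at 1 + k1 r^2 times it, then the intrinsics apply), "origin" and "rotation" of the camera in the world. Camera axes: x right, y up, looking along -z (the intrinsics and any distortion apply to the point x, -y, -z); pixel columns grow to the right and rows downward; lengths in m; the calibration is good to about 2 mm. A picture is of the moment at which its call begins. get_calibration takes no time and is no camera call.
- job_done(): hands the job in, once; it reports no verdict.
Trained networks look in the newest picture that a camera, given by its name, has taken for a name from the list of things; names that differ only in an ending like _2 or _b are one class to them, and where a whole thing is asked for, a point or a joint stands for the part that bears it (a point fixed in the world has none). Each returns a list of dicts, best first, with "confidence" (0 to 1); they miss things now and then, are a little off and sometimes report something else, mostly with a low value. They report only what shows in the picture. A call takes as long as a camera call. They do not tell look-alikes from the thing itself.
- spot_in(camera, target): "xy" ([column, row] in pixels, amid what is visible of it).
- silhouettes(camera, target): "mask" (384x512 bool, what is visible of it) and "xy" ([column, row] in pixels, amid what is visible of it).
The state is a dict: "time": time; "q": joint angles; "dq": joint speeds; "effort": joint torques, N m; "tcp_pos": TCP position; "tcp_rot": TCP orientation; "force": force on the tool from outside, world axes, zero at the start; "ft_torque": the same for the moment, N m; "opening": finger opening in m.
Only numpy, scipy, OpenCV 4.12 (cv2) and the standard library are available. Lean on these libraries where they do the work, as an engineer would, in place of code of your own. Each camera call takes 0.05 s, during which the arm holds its last target. There are 200 camera calls.

## Working session

There is one attempt and no reset: what is moved stays moved. The work goes in short steps, Python scripts to look and compute and a shell command to move; the robot and the scene stay as the last step left them, time stands still between calls to the robot, and variables do not carry over. Pictures are saved under pics/ and viewed, about 8 in all and at most 12, crops included, and the job is handed in when it is done.

```bash
ls; mkdir -p pics
python3 - <<'E'
from station import *
import cv2,numpy as np
s=get_state();print({k:np.round(v,3).tolist() for k,v in s.items()})
for c in("scene","top"):
    im=camera(c);cv2.imwrite(f"pics/{c}0.png",cv2.cvtColor(im,cv2.COLOR_RGB2BGR))
    k=get_calibration(c);print(c,k)
    for t in("file","tray","bench_hook","channel","depth_gauge"):
        for d in silhouettes(c,t):print(t,round(d["confidence"],2),np.round(d["xy"]),d["mask"].sum(), [np.round(v,1).tolist() if not np.isscalar(v) else round(v,1) for v in cv2.minAreaRect(np.argwhere(d["mask"])[:,::-1].astype(np.float32))])
E
```

```text
pics
{'time': 0.0, 'q': [1.174, 0.333, -0.065, 1.461, 0.022, 1.35, -0.089], 'dq': [0.0, -0.001, 0.002, 0.0, 0.002, -0.002, 0.001], 'effort': [-0.001, -62.325, 0.024, -38.99, -0.061, 0.04, 0.0], 'tcp_pos': [0.228, -0.581, 0.222], 'tcp_rot': [-3.14, 0.0, 0.374], 'force': [-0.945, 1.291, -0.158], 'ft_torque': [0.016, 0.02, -0.039], 'opening': 0.087}
scene {'intrinsics': array([[415.05314298,   0.        , 253.97804137],
       [  0.        , 415.05314298, 189.31250676],
       [  0.        ,   0.        ,   1.        ]]), 'k1': -0.06454716790292304, 'origin': array([1.6250857 , 0.27202662, 1.03358426]), 'rotation': array([ 0.86606148, -0.00705138,  1.87364566])}
file 0.81 [224. 193.] 606 [[223.4, 194.9], [15.3, 51.9], 38.3]
file 0.68 [234. 146.] 532 [[231.0, 145.5], [15.5, 46.5], 78.7]
file 0.61 [164. 138.] 398 [[165.7, 140.2], [43.5, 14.2], 22.6]
bench_hook 0.72 [330. 214.] 1887 [[328.9, 215.9], [46.5, 47.8], 5.4]
depth_gauge 0.4 [270. 204.] 76 [[271.2, 202.4], [6.2, 15.7], 8.1]
top {'intrinsics': array([[349.22443577,   0.        , 252.60632699],
       [  0.        , 349.22443577, 188.72870971],
       [  0.        ,   0.        ,   1.        ]]), 'k1': 0.00562842305696924, 'origin': array([ 0.31732118, -0.06846354,  1.1338809 ]), 'rotation': array([ 0.17448674,  0.02344589, -1.5647508 ])}
file 0.87 [413. 263.] 833 [[416.4, 262.6], [77.4, 11.8], 5.4]
file 0.76 [320. 278.] 735 [[319.3, 277.0], [11.9, 66.1], 57.6]
file 0.73 [177. 166.] 367 [[175.5, 166.5], [13.4, 28.5], 82.4]
file 0.7 [293. 176.] 671 [[293.3, 177.3], [11.2, 63.0], 9.5]
tray 0.77 [288. 179.] 2244 [[293.4, 179.0], [36.1, 83.9], 6.2]
bench_hook 0.81 [174. 188.] 2812 [[174.8, 185.3], [68.8, 47.4], 84.4]
channel 0.93 [177. 164.] 340 [[176.3, 166.0], [13.3, 27.1], 86.8]
depth_gauge 0.66 [242. 191.] 193 [[239.0, 190.0], [28.0, 8.0], 90.0]
```

Run:
```python
import cv2
a=cv2.imread("pics/top0.png");cv2.imwrite("pics/top0c.png",cv2.resize(a[110:250,130:350],None,fx=3.6,fy=3.6,interpolation=cv2.INTER_CUBIC))
a=cv2.imread("pics/scene0.png");cv2.imwrite("pics/scene0c.png",cv2.resize(a[100:260,150:370],None,fx=3.6,fy=3.6,interpolation=cv2.INTER_CUBIC))
```

```text
(no output)
```

View pics/top0.png

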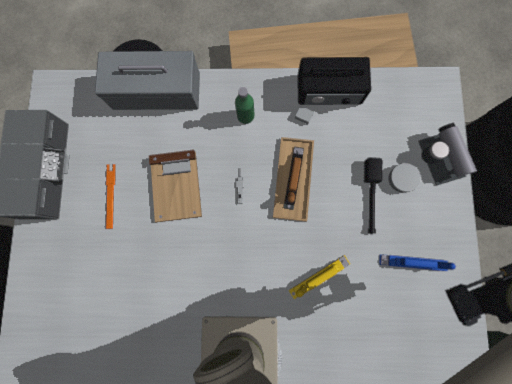

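View pics/top0c.png

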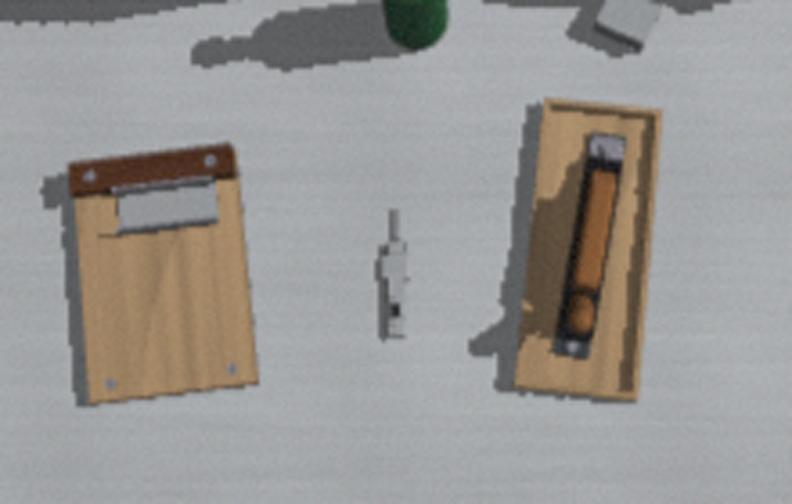

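View pics/scene0c.png

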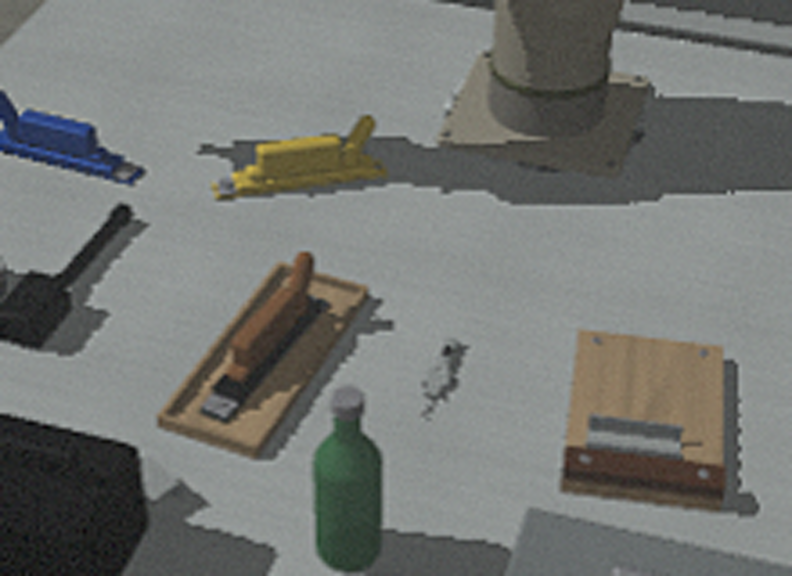

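The top view shows the file in its tray, with the horn at the robot end at about (290,198) and the toe at about (299,149). The channel lies under the cleat at about (177,167). The blue and yellow files are decoys. Next I fit poses from the picture corners.

```bash
cat > h.py <<'E'
import numpy as np,cv2
from scipy.spatial.transform import Rotation as R
from scipy.optimize import least_squares
from station import *
CAL={c:get_calibration(c) for c in("scene","top")}
def proj(c,P):
    k=CAL[c];r=k["rotation"];Rm=R.from_euler("xyz",r).as_matrix() if np.shape(r)==(3,) else r
    p=(np.atleast_2d(P)-k["origin"])@Rm
    s=np.c_[p[:,0],-p[:,1]]/-p[:,2:3]
    s=s*(1+k["k1"]*(s**2).sum(1,keepdims=True))
    K=k["intrinsics"];return s*[K[0,0],K[1,1]]+K[:2,2]
def w(q,L):  # pose (x,y,yaw,z) local->world
    c,s=np.cos(q[2]),np.sin(q[2]);L=np.atleast_2d(L).astype(float)
    return np.c_[q[0]+c*L[:,0]-s*L[:,1],q[1]+s*L[:,0]+c*L[:,1],L[:,2]]
def fit(obs,q0): # obs: list of (cam,local,px)
    f=lambda q:np.concatenate([(proj(c,w(q,l))[0]-p) for c,l,p in obs])
    r=least_squares(f,q0,loss="soft_l1");return r.x,f(r.x).reshape(-1,2)
def st():
    s=get_state();return {k:np.round(s[k],4).tolist() for k in("time","tcp_pos","tcp_rot","force","opening")}
E
cat > m.py <<'E'
from h import *
T=lambda x,y:np.array([x,y])/3.6-.36+[130,110]
S=lambda x,y:np.array([x,y])/3.6-.36+[150,100]
o=[("top",(.135,.055,.016),T(543,98)),("top",(.135,-.055,.016),T(662,110)),("top",(-.135,-.055,.016),T(636,400)),("top",(-.135,.055,.016),T(515,388)),
("scene",(-.135,-.055,.016),S(280,263)),("scene",(-.135,.055,.016),S(369,290)),("scene",(.135,-.055,.016),S(158,422))]
for n,oo in(("tray top",o[:4]),("tray both",o)):
    q,e=fit(oo,[.5,-.1,0]);print(n,q.round(4),e.round(1).tolist())
o=[("top",(.11,.075,.033),T(68,163)),("top",(.11,-.075,.033),T(233,144)),("top",(.08,.075,.033),T(77,195)),("top",(.08,-.075,.033),T(239,178)),("top",(-.11,.075,.018),T(90,404)),("top",(-.11,-.075,.018),T(257,382)),
("scene",(-.11,-.075,.018),S(578,330)),("scene",(-.11,.075,.018),S(723,347))]
for n,oo in(("hook top",o[:6]),("hook both",o)):
    q,e=fit(oo,[.5,.2,.1]);print(n,q.round(4),e.round(1).tolist())
h=q
o=[("top",(.02,.045,.043),T(110,188)),("top",(.02,-.045,.043),T(217,178)),("top",(-.02,.045,.043),T(120,235)),("top",(-.02,-.045,.043),T(217,222))]
q,e=fit(o,[.55,.2,.1]);c,s=np.cos(h[2]),np.sin(h[2]);d=q[:2]-h[:2];print("channel",q.round(4),"in hook",c*d[0]+s*d[1],-s*d[0]+c*d[1],q[2]-h[2],e.round(1).tolist())
B=.006
o=[("top",(.105,.016,B+.004),T(590,135)),("top",(.105,-.016,B+.004),T(626,138)),("top",(-.105,.016,B+.004),T(555,352)),("top",(-.105,-.016,B+.004),T(588,357)),
("top",(.05,.012,B+.056),T(590,168)),("top",(.05,-.012,B+.056),T(617,170))]
q,e=fit(o,[.5,-.1,-.1]);print("file",q.round(4),e.round(1).tolist())
for d in silhouettes("top","file")[:0]:pass
print(st())
E
python3 m.py
```

```text
tray top [ 0.5501 -0.1735 -0.1041] [[-0.0, -0.0], [-0.0, -0.1], [0.4, 0.3], [-0.4, -0.1]]
tray both [ 0.5509 -0.1724 -0.1047] [[-0.3, -0.3], [-0.3, -0.4], [0.0, 0.0], [-0.7, -0.4], [-0.6, -0.9], [0.0, -1.4], [-0.5, -2.0]]
hook top [0.5231 0.2108 0.1174] [[0.7, -0.1], [0.3, -0.0], [-1.2, -0.1], [-0.6, -0.6], [0.2, 0.1], [0.2, 0.9]]
hook both [0.5235 0.2116 0.1131] [[0.6, -0.3], [0.2, -0.0], [-1.4, -0.4], [-0.7, -0.7], [-0.2, -0.1], [-0.2, 0.9], [-0.4, -1.3], [-0.7, -0.8]]
channel [0.5809 0.2063 0.1204] in hook 0.056469217364995106 -0.011775570506055263 0.007323802469715576 [[1.4, 0.6], [-0.7, 0.1], [-0.6, -0.5], [0.3, -0.1]]
file [ 0.5557 -0.1746 -0.1714] [[0.1, -1.7], [-0.4, -0.9], [-0.4, -0.2], [0.3, 0.1], [0.1, 1.1], [0.2, 1.7]]
{'time': 0.65, 'tcp_pos': [0.2283, -0.5819, 0.2226], 'tcp_rot': [3.1415, -0.0, 0.3739], 'force': [-0.2603, -0.5405, -0.0145], 'opening': 0.087}
```

```bash
python3 -m jog '[0,0,0,0,0.139, 0,0,0,0,0.139, 0,0,0,0,0.139, 0,0,0,0,0.139, 0,0,0,0,0.139, 0,0,0,0,0]' 40
cat > d.py <<'E'
# usage: d.py x y z yaw -> remaining shift in scaled tool units and scaled turn
import sys;from h import *
g=list(map(float,sys.argv[1:5]));s=get_state();Rt=R.from_euler("xyz",s["tcp_rot"]).as_matrix()
d=(np.array(g[:3])-s["tcp_pos"])@Rt
print("scaled shift",(d/.4).round(4),"turn",round(-(g[3]-s["tcp_rot"][2])/(np.pi/4),4),"mm",(d*1e3).round(1),st())
E
python3 d.py .5557 -.1746 .14 -.1714
```

```text
time: 1.15
tcp_pos: [0.2283, -0.5819, 0.2226]
tcp_rot: [3.141, -0.0, -0.177]
force: [-0.7, -0.2, -0.4]
opening: 0.0865
scaled shift [ 0.6262 -1.1466  0.2064] turn -0.0074 mm [ 250.5 -458.6   82.5] {'time': 1.15, 'tcp_pos': [0.2283, -0.5819, 0.2226], 'tcp_rot': [3.1414, -0.0, -0.1772], 'force': [-0.7289, -0.2161, -0.4485], 'opening': 0.0865}
```

```bash
python3 -m jog '[0,0.035,-0.064,0,0, 0,0.035,-0.064,0,0, 0,0.035,-0.064,0,0, 0,0.035,-0.064,0,0, 0,0.035,-0.064,0,0, 0,0.035,-0.064,0,0, 0,0.035,-0.064,0,0, 0,0.035,-0.064,0,0, 0,0.035,-0.064,0,0, 0,0.035,-0.064,0,0, 0,0.035,-0.064,0,0, 0,0.035,-0.064,0,0]' && python3 -m jog '[0,0.035,-0.064,0,0, 0,0.035,-0.064,0,0, 0,0.035,-0.064,0,0, 0,0.035,-0.064,0,0, 0,0.035,-0.064,0,-0.007, 0,0,-0.06,0,0, 0,0,0,0,0, 0,0,0,0,0]'
python3 d.py .5557 -.1746 .027 -.1714
```

```text
time: 2.15
tcp_pos: [0.4471, -0.3068, 0.2228]
tcp_rot: [3.141, -0.0, -0.168]
force: [0.2, -0.1, -0.2]
opening: 0.0869
time: 2.82
tcp_pos: [0.5416, -0.1686, 0.2226]
tcp_rot: [-3.141, -0.0, -0.16]
force: [-1.0, -0.5, -0.3]
opening: 0.0871
scaled shift [0.0371 0.0091 0.4891] turn 0.0141 mm [ 14.8   3.7 195.6] {'time': 2.8167, 'tcp_pos': [0.5416, -0.1686, 0.2226], 'tcp_rot': [-3.1415, -0.0001, -0.1603], 'force': [-0.9757, -0.5063, -0.2643], 'opening': 0.0871}
```

```bash
python3 -m jog '[0,0.0371,0.0091,0,0.0141, 0,0,0,0.06,0, 0,0,0,0.06,0, 0,0,0,0.06,0, 0,0,0,0.06,0, 0,0,0,0.04,0, 0,0,0,0,0, 0,0,0,0,0]' >/dev/null
python3 d.py .5557 -.1746 .027 -.1714
```

```text
scaled shift [ 0.002  -0.0075  0.2084] turn -0.008 mm [ 0.8 -3.  83.4] {'time': 3.4833, 'tcp_pos': [0.5545, -0.1774, 0.1104], 'tcp_rot': [3.1412, 0.0013, -0.1777], 'force': [-0.1092, -0.3555, -0.0435], 'opening': 0.087}
```

```bash
python3 -m jog '[0,0.002,-0.0075,0.04,-0.008, 0,0,0,0.04,0, 0,0,0,0.04,0, 0,0,0,0.04,0, 0,0,0,0.03,0, 0,0,0,0.0155,0, 0,0,0,0,0, 0,0,0,0,0]' >/dev/null
python3 d.py .5557 -.1746 .028 -.1714
python3 - <<'E'
from h import *
for c,(x0,y0,x1,y1) in(("top",(250,110,350,240)),("scene",(170,140,300,240))):
    a=cv2.cvtColor(camera(c),cv2.COLOR_RGB2BGR)[y0:y1,x0:x1];cv2.imwrite(f"pics/g_{c}.png",cv2.resize(a,(390,int(390*a.shape[0]/a.shape[1])),interpolation=2))
a=[cv2.imread(f"pics/g_{c}.png") for c in("top","scene")]
o=np.zeros((510,780,3),np.uint8)
for i,b in enumerate(a):o[:min(510,b.shape[0]),390*i:390*i+390]=b[:510]
cv2.imwrite("pics/g1.png",o)
E
```

```text
scaled shift [-0.003   0.0028  0.003 ] turn 0.0001 mm [-1.2  1.1  1.2] {'time': 4.15, 'tcp_pos': [0.5571, -0.1737, 0.0292], 'tcp_rot': [3.1414, -0.001, -0.1713], 'force': [0.2179, 0.2424, 0.9256], 'opening': 0.0871}
```

View pics/g1.png

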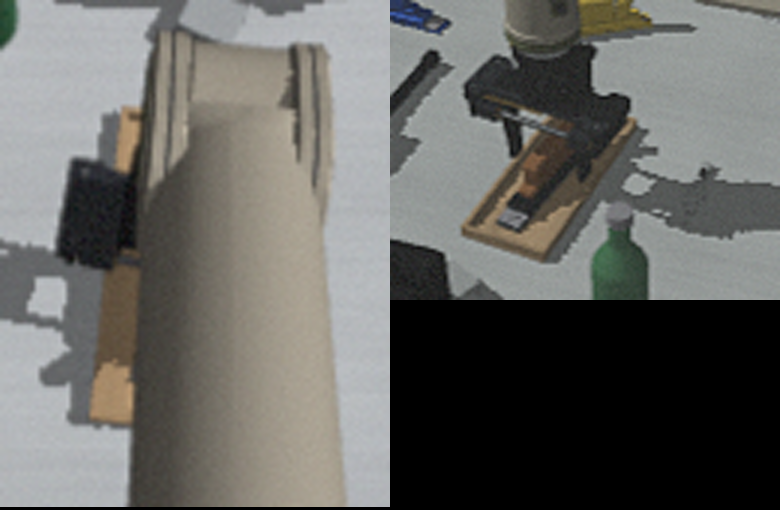

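The fingers straddle the wooden bar, right panel at about (540,150), so I close and lift.

```bash
python3 -m jog '[1,0,0,0,0, 1,0,0,0,0, 1,0,0,0,0, 1,0,0,0,0, 1,0,0,0,0, 1,0,0,0,0]' 60; python3 -m jog '[1,0,0,-0.005,0, 1,0,0,-0.01,0, 1,0,0,-0.02,0, 1,0,0,-0.04,0, 1,0,0,-0.05,0, 1,0,0,-0.05,0, 1,0,0,-0.05,0, 1,0,0,-0.05,0, 1,0,0,0,0, 1,0,0,0,0, 1,0,0,0,0]'
python3 d.py .541 .213 .15 .115
python3 - <<'E'
from h import *
print([st()["force"] for i in range(4) if camera("scene") is not None])
a=cv2.cvtColor(camera("scene"),cv2.COLOR_RGB2BGR)[100:260,150:370];cv2.imwrite("pics/l1.png",cv2.resize(a,None,fx=3,fy=3,interpolation=2))
E
```

```text
time: 4.75
tcp_pos: [0.5566, -0.1734, 0.0284]
tcp_rot: [3.142, -0.0, -0.171]
force: [-0.4, -0.4, -0.7]
opening: 0.0549
time: 5.67
tcp_pos: [0.5564, -0.1734, 0.1383]
tcp_rot: [3.141, 0.0, -0.171]
force: [-0.4, 1.6, -0.3]
opening: 0.0004
scaled shift [-0.2026 -0.9452 -0.0294] turn -0.3647 mm [ -81.  -378.1  -11.7] {'time': 5.6667, 'tcp_pos': [0.5564, -0.1734, 0.1383], 'tcp_rot': [3.1415, 0.0001, -0.1714], 'force': [-0.3724, 1.5996, -0.2778], 'opening': 0.0004}
[[0.3649, -0.5647, -0.0548], [0.0317, 0.816, -0.4492], [-0.3024, 0.2728, -0.0686], [-0.2534, -0.0778, 0.2152]]
```

View pics/l1.png

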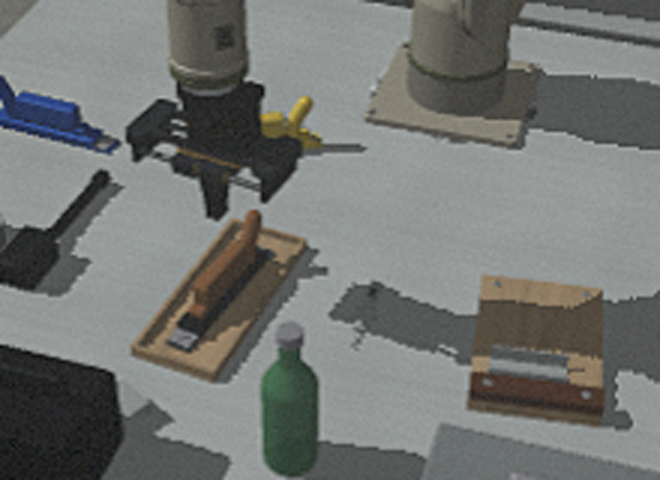

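The fingers were still closing when I lifted (55 mm open), so they came up empty. The file still lies in its tray as before, at about (220,290). I reopen, go back down and wait long enough this time.

```bash
python3 -m jog '[0,0,0,0,0, 0,0,0,0,0, 0,0,0,0,0, 0,0,0,0,0, 0,0,0,0,0, 0,0,0,0,0, 0,0,0,0,0, 0,0,0,0,0, 0,0,0,0,0, 0,0,0,0,0, 0,0,0,0,0, 0,0,0,0,0]'; python3 d.py .5557 -.1746 .028 -.1714
python3 - <<'E'
from h import *
for c in("top","scene"):
    camera(c)
    for d in silhouettes(c,"file"):print(c,round(d["confidence"],2),np.round(d["xy"]),[np.round(v,1) for v in cv2.minAreaRect(np.argwhere(d["mask"])[:,::-1].astype(np.float32))])
E
```

```text
time: 6.92
tcp_pos: [0.5566, -0.1734, 0.1384]
tcp_rot: [3.142, -0.0, -0.171]
force: [0.3, -1.2, 0.4]
opening: 0.0723
scaled shift [-0.0017  0.0033  0.2759] turn 0.0001 mm [ -0.7   1.3 110.4] {'time': 6.9167, 'tcp_pos': [0.5566, -0.1734, 0.1384], 'tcp_rot': [3.1415, -0.0001, -0.1713], 'force': [0.2662, -1.2321, 0.4267], 'opening': 0.0723}
top 0.82 [417. 262.] [array([416.5, 262.3]), array([75.6, 11. ]), np.float64(5.7)]
top 0.58 [342. 262.] [array([344.5, 262. ]), array([14.,  9.]), np.float64(90.0)]
scene 0.97 [164. 138.] [array([167.1, 139.7]), array([44.9, 15.2]), np.float64(18.4)]
scene 0.78 [224. 194.] [array([222.3, 195.2]), array([14.3, 50.1]), np.float64(39.8)]
scene 0.38 [222. 204.] [array([223. , 199.3]), array([29. , 63.2]), np.float64(35.0)]
```

Its scene position is unchanged, (222,195) against (223,195), so I descend and close again.

```bash
python3 -m jog '[0,-0.0017,0.0033,0.05,0, 0,0,0,0.05,0, 0,0,0,0.05,0, 0,0,0,0.05,0, 0,0,0,0.04,0, 0,0,0,0.025,0, 0,0,0,0.01,0, 0,0,0,0,0, 0,0,0,0,0]'; python3 -m jog '[1,0,0,0,0, 1,0,0,0,0, 1,0,0,0,0, 1,0,0,0,0, 1,0,0,0,0, 1,0,0,0,0, 1,0,0,0,0, 1,0,0,0,0, 1,0,0,0,0, 1,0,0,0,0, 1,0,0,0,0, 1,0,0,0,0]' 60; python3 -m jog '[1,0,0,0,0, 1,0,0,0,0, 1,0,0,0,0]'
```

```text
time: 7.87
tcp_pos: [0.5562, -0.1747, 0.0291]
tcp_rot: [3.141, -0.001, -0.171]
force: [0.3, -0.4, 0.5]
opening: 0.0873
time: 8.87
tcp_pos: [0.5558, -0.1743, 0.0284]
tcp_rot: [-3.141, -0.0, -0.171]
force: [-0.2, 2.0, 0.7]
opening: 0.0237
time: 9.12
tcp_pos: [0.5558, -0.1743, 0.0284]
tcp_rot: [-3.141, -0.0, -0.171]
force: [0.5, 2.1, -0.4]
opening: 0.0235
```

```bash
python3 -m jog '[1,0,0,-0.005,0, 1,0,0,-0.01,0, 1,0,0,-0.02,0, 1,0,0,-0.04,0, 1,0,0,-0.05,0, 1,0,0,-0.05,0, 1,0,0,-0.05,0, 1,0,0,-0.055,0, 1,0,0,0,0, 1,0,0,0,0, 1,0,0,0,0]'
python3 d.py .543 .206 .14 .115
python3 - <<'E'
from h import *
print([st()["force"] for i in range(4) if camera("scene") is not None])
a=cv2.cvtColor(camera("scene"),cv2.COLOR_RGB2BGR)[100:260,150:370];cv2.imwrite("pics/l2.png",cv2.resize(a,None,fx=3,fy=3,interpolation=2))
E
```

```text
time: 10.03
tcp_pos: [0.555, -0.1746, 0.1394]
tcp_rot: [3.141, 0.001, -0.172]
force: [-0.6, -0.2, -4.2]
opening: 0.0236
scaled shift [-0.192  -0.9325 -0.0013] turn -0.3649 mm [ -76.8 -373.    -0.5] {'time': 10.0333, 'tcp_pos': [0.555, -0.1746, 0.1394], 'tcp_rot': [3.1415, 0.0012, -0.1716], 'force': [-0.5836, -0.1702, -4.2144], 'opening': 0.0236}
[[-0.7302, 1.2115, -4.9716], [0.5318, 0.6147, -4.2613], [-0.5917, -0.0534, -4.2794], [0.1448, 0.3068, -3.1492]]
```

View pics/l2.png

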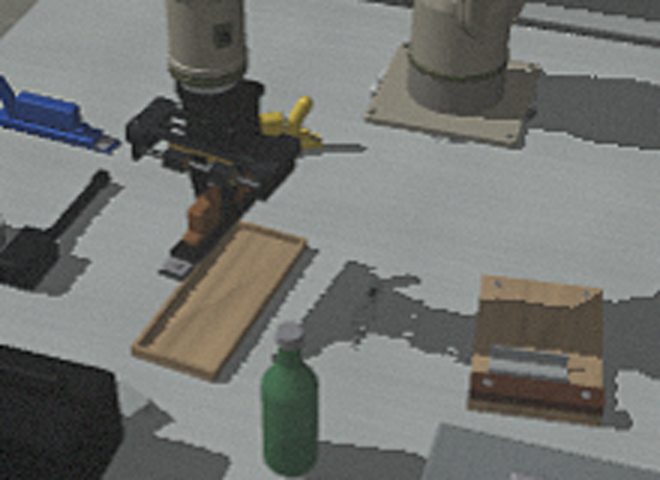

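The file is held level and clear of the tray, with its toe at about (175,268) and about 4.2 N extra on the wrist. I carry it over to the hook.

```bash
python3 -m jog '[1,-0.014,-0.04,0,0, 1,-0.014,-0.06,0,0, 1,-0.014,-0.06,0,0, 1,-0.014,-0.06,0,0, 1,-0.014,-0.06,0,0, 1,-0.014,-0.06,0,0, 1,-0.014,-0.06,0,0, 1,-0.014,-0.06,0,0, 1,-0.014,-0.06,0,0, 1,-0.014,-0.06,0,0, 1,-0.014,-0.06,0,0, 1,-0.014,-0.06,0,0]' >/dev/null; python3 -m jog '[1,-0.01,-0.06,0,0, 1,-0.01,-0.06,0,0, 1,0,-0.06,0,0, 1,0,-0.04,0,0, 1,0,0,0,-0.073, 1,0,0,0,-0.073, 1,0,0,0,-0.073, 1,0,0,0,-0.073, 1,0,0,0,-0.073, 1,0,0,0,0, 1,0,0,0,0]'
python3 d.py .5465 .2018 .09 .115
```

```text
time: 12.2
tcp_pos: [0.5442, 0.2007, 0.14]
tcp_rot: [3.141, 0.001, 0.113]
force: [-0.1, 0.6, -4.4]
opening: 0.024
scaled shift [ 0.0062 -0.002   0.1249] turn -0.0019 mm [ 2.5 -0.8 49.9] {'time': 12.2, 'tcp_pos': [0.5442, 0.2007, 0.14], 'tcp_rot': [3.1415, 0.0006, 0.1135], 'force': [-0.1399, 0.5761, -4.4188], 'opening': 0.024}
```

```bash
python3 -m jog '[1,0.0062,-0.002,0.03,-0.0019, 1,0,0,0.04,0, 1,0,0,0.04,0, 1,0,0,0.03,0, 1,0,0,0.01,0, 1,0,0,0,0, 1,0,0,0,0]'
python3 d.py .5465 .2018 .074 .115
python3 - <<'E'
from h import *
s=get_state();p=s["tcp_pos"];yaw=s["tcp_rot"][2]
q=(p[0],p[1],yaw);im=cv2.cvtColor(camera("scene"),cv2.COLOR_RGB2BGR)
x0,y0,x1,y1=270,140,400,240;a=cv2.resize(im[y0:y1,x0:x1],None,fx=6,fy=6,interpolation=2)
z=p[2]-.0224
P=[(.105,.016,z),(.105,-.016,z),(.105,-.016,z+.004),(.105,.016,z+.004)]
h=(.5233,.2112,.115);H=[(.11,.075,.033),(.11,-.075,.033),(.08,-.075,.033),(.08,.075,.033)]
for QQ,L,c in((q,P,(0,0,255)),(h,H,(255,0,0))):
    uv=(proj("scene",w(QQ,L))-[x0,y0]+.5)*6
    cv2.polylines(a,[uv.astype(int)],True,c,1);print(proj("scene",w(QQ,L)).round(1).tolist())
cv2.imwrite("pics/s1.png",a)
E
```

```text
time: 12.78
tcp_pos: [0.5469, 0.2021, 0.0805]
tcp_rot: [-3.141, -0.0, 0.117]
force: [-0.1, 0.4, -3.0]
opening: 0.0233
scaled shift [-0.001   0.0007  0.0163] turn 0.002 mm [-0.4  0.3  6.5] {'time': 12.7833, 'tcp_pos': [0.5469, 0.2021, 0.0805], 'tcp_rot': [-3.1415, -0.0002, 0.1166], 'force': [-0.0953, 0.402, -3.0018], 'opening': 0.0233}
[[328.8, 230.0], [319.0, 228.7], [319.1, 227.8], [328.9, 229.2]]
[[349.4, 234.5], [304.4, 228.3], [305.2, 222.1], [349.5, 228.1]]
```

View pics/s1.png

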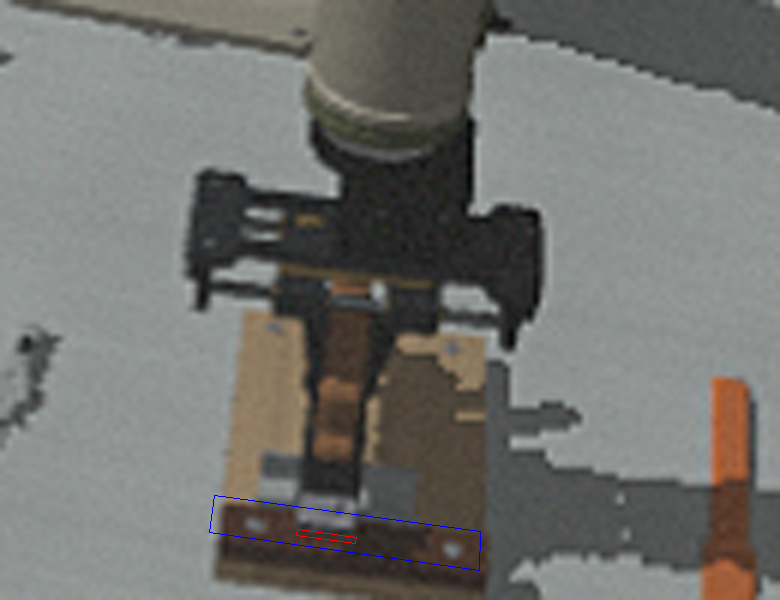

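```bash
cat > ov.py <<'E'
import sys;from h import *
dx,dp=float(sys.argv[1]),float(sys.argv[2]);s=get_state();p=s["tcp_pos"];yaw=s["tcp_rot"][2]
im=cv2.cvtColor(camera("scene"),cv2.COLOR_RGB2BGR)
x0,y0,x1,y1=300,180,360,240;F=9
def box(xa,xb,hw,za,zb):return [(x,y,z) for x in(xa,xb) for y in(-hw,hw) for z in(za,zb)]
def draw(a,pts3):
    uv=((proj("scene",pts3)-[x0,y0]+.5+B)*F).astype(int)
    for i in range(8):
        for j in(1,2,4):
            if not i&j: cv2.line(a,tuple(map(int,uv[i])),tuple(map(int,uv[i|j])),(0,0,255),1)
a=cv2.resize(im[y0:y1,x0:x1],None,fx=F,fy=F,interpolation=2);b=a.copy()
B=np.array([.5,1.3])
for bx in((-.105,.105,.016,0,.004),(-.05,.05,.012,.016,.056)):
    L=np.array(box(*bx));L[:,0]+=dx;Lp=L-[0,0,.0424];c,sn=np.cos(dp),np.sin(dp)  # pitch about grasp point
    L=np.c_[c*Lp[:,0]+sn*Lp[:,2],L[:,1],-sn*Lp[:,0]+c*Lp[:,2]+.0424]
    L[:,2]+=p[2]-.0224;draw(b,w((p[0],p[1],yaw),L))
cv2.imwrite(sys.argv[3],np.hstack([a[:,:390],b[:,:390]]))
E
python3 ov.py 0 0 pics/s2.png
```

```text
(no output)
```

View pics/s2.png

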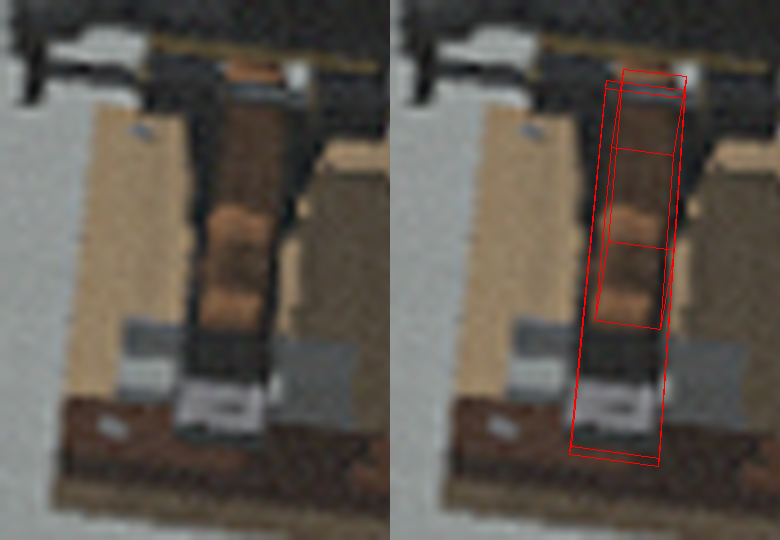

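Run:
```python
from h import *
out=[]
for c,(x0,y0,x1,y1),B in(("scene",(195,165,255,225),(.5,1.3)),("top",(270,135,330,215),(0,0))):
    im=cv2.imread(f"pics/{c}0.png");F=540/(y1-y0);a=cv2.resize(im[y0:y1,x0:x1],None,fx=F,fy=F,interpolation=2)
    for xa,xb,hw,za,zb in((-.105,.105,.016,0,.004),(-.05,.05,.012,.016,.056)):
        L=np.array([(x,y,z+.006) for x in(xa,xb) for y in(-hw,hw) for z in(za,zb)])
        uv=((proj(c,w((.5557,-.1746,-.1714),L))-[x0,y0]+.5+B)*F).astype(int)
        for i in range(8):
            for j in(1,2,4):
                if not i&j:cv2.line(a,tuple(map(int,uv[i])),tuple(map(int,uv[i|j])),(0,0,255),1)
    out.append(a[:,:395])
cv2.imwrite("pics/t2.png",np.hstack(out))
```

```text
(no output)
```

View pics/t2.png

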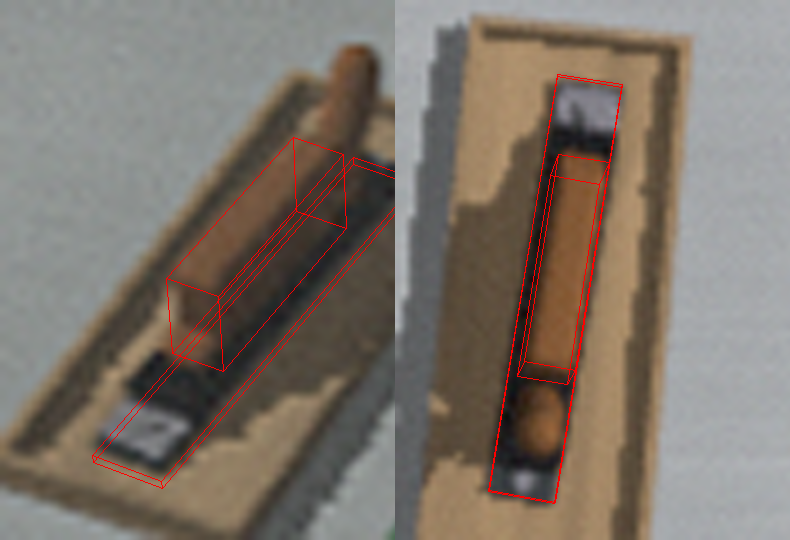

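In the tray picture the visible toe also reads about 2 px short of the model, so most of the in-hand offset comes from how the toe looks. A small toe-up pitch in the hand is still possible. A light press centred on the channel will flatten the file and give the edge height before the strokes.

```bash
python3 -m jog '[1,0.02,0,0,0, 1,0.03,0,0,0, 1,0.03,0,0,0, 1,0.018,0,0,0, 1,0,0,0.006,0, 1,0,0,0.006,0, 1,0,0,0.003,0, 1,0,0,0.0025,0, 1,0,0,0,0]'
python3 -m jog '[1,0,0,0.0025,0, 1,0,0,0,0]'; python3 -m jog '[1,0,0,0.0025,0, 1,0,0,0,0]'; python3 -c "
from station import *;print(get_state()['ft_torque'])"
```

```text
time: 13.63
tcp_pos: [0.5851, 0.2064, 0.0731]
tcp_rot: [3.141, 0.001, 0.117]
force: [0.6, -0.2, -3.9]
opening: 0.0237
time: 13.8
tcp_pos: [0.5855, 0.2064, 0.0723]
tcp_rot: [3.141, -0.0, 0.117]
force: [-0.7, -0.5, -3.9]
opening: 0.0236
time: 13.97
tcp_pos: [0.5856, 0.2064, 0.0713]
tcp_rot: [3.141, -0.0, 0.117]
force: [0.2, 0.0, -4.1]
opening: 0.0237
[ 0.01775993 -0.06800444 -0.02806058]
```

```bash
cat > low.py <<'E'
# exit 0 while wrist fz is below the argument; print a line
import sys;from station import get_state
s=get_state();print(s["time"].__round__(2),s["tcp_pos"].__getitem__(2),[round(float(v),1) for v in s["force"]],[round(float(v),3) for v in s["ft_torque"]])
sys.exit(0 if s["force"][2]<float(sys.argv[1]) else 1)
E
python3 low.py -1.5 && python3 -m jog '[1,0,0,0.0013,0, 1,0,0,0,0]' >/dev/null && python3 low.py -1.5 && python3 -m jog '[1,0,0,0.0013,0, 1,0,0,0,0]' >/dev/null && python3 low.py -1.5 && python3 -m jog '[1,0,0,0.0013,0, 1,0,0,0,0]' >/dev/null && python3 low.py -1.5 && python3 -m jog '[1,0,0,0.0013,0, 1,0,0,0,0]' >/dev/null && python3 low.py -1.5 && python3 -m jog '[1,0,0,0.0013,0, 1,0,0,0,0]' >/dev/null && python3 low.py -1.5 && python3 -m jog '[1,0,0,0.0013,0, 1,0,0,0,0]' >/dev/null && python3 low.py -1.5 && python3 -m jog '[1,0,0,0.0013,0, 1,0,0,0,0]' >/dev/null && python3 low.py -1.5 && python3 -m jog '[1,0,0,0.0013,0, 1,0,0,0,0]' >/dev/null && python3 low.py -1.5
```

```text
13.97 0.07125323799261074 [0.2, 0.0, -4.1] [0.018, -0.068, -0.028]
14.13 0.0707263319182466 [0.0, -0.1, -3.4] [0.018, -0.013, 0.034]
14.3 0.07017996676457727 [-0.7, -0.5, -3.3] [0.033, 0.003, 0.02]
14.47 0.06965257805651018 [-0.1, 0.1, -4.6] [0.045, -0.015, -0.001]
14.63 0.06915387929162448 [-0.8, -0.8, -3.8] [-0.016, 0.0, -0.028]
14.8 0.06864911771332936 [-0.6, -0.4, -4.7] [0.026, 0.002, 0.008]
14.97 0.06813053323950496 [0.1, -0.3, -3.3] [0.071, -0.0, -0.027]
15.13 0.06759431908253034 [0.1, -0.2, -4.7] [-0.001, 0.015, 0.061]
15.3 0.0670680022756919 [0.1, -0.7, -4.0] [0.042, 0.054, -0.027]
```

```bash
python3 -m jog '[1,0,0,0.0013,0, 1,0,0,0,0]' >/dev/null && python3 low.py -1.5 && python3 -m jog '[1,0,0,0.0013,0, 1,0,0,0,0]' >/dev/null && python3 low.py -1.5 && python3 -m jog '[1,0,0,0.0013,0, 1,0,0,0,0]' >/dev/null && python3 low.py -1.5 && python3 -m jog '[1,0,0,0.0013,0, 1,0,0,0,0]' >/dev/null && python3 low.py -1.5 && python3 -m jog '[1,0,0,0.0013,0, 1,0,0,0,0]' >/dev/null && python3 low.py -1.5 && python3 -m jog '[1,0,0,0.0013,0, 1,0,0,0,0]' >/dev/null && python3 low.py -1.5 && python3 -m jog '[1,0,0,0.0013,0, 1,0,0,0,0]' >/dev/null && python3 low.py -1.5 && python3 -m jog '[1,0,0,0.0013,0, 1,0,0,0,0]' >/dev/null && python3 low.py -1.5 && python3 -m jog '[1,0,0,0.0013,0, 1,0,0,0,0]' >/dev/null && python3 low.py -1.5
```

```text
15.47 0.06656031186356001 [0.1, -0.3, -3.6] [-0.001, 0.063, -0.013]
15.63 0.06605756384940331 [0.5, -1.1, -5.3] [0.034, -0.005, -0.052]
15.8 0.06552632182958913 [-0.2, 0.2, -3.6] [0.018, 0.014, 0.01]
15.97 0.06500757465229569 [-0.5, -0.1, -3.5] [-0.008, -0.111, -0.05]
16.13 0.06446023349121831 [0.5, 0.5, -3.8] [0.041, 0.0, -0.017]
16.3 0.06395765277516689 [-0.4, 0.3, -4.2] [0.003, -0.044, 0.003]
16.47 0.06343263902216989 [0.1, -0.4, -4.2] [0.02, 0.001, 0.0]
16.63 0.06292271490508217 [-0.1, 0.7, -3.7] [0.092, -0.005, 0.027]
16.8 0.0623901875167663 [0.3, 0.8, -4.3] [-0.064, -0.038, 0.015]
```

```bash
python3 -m jog '[1,0,0,0.0013,0, 1,0,0,0,0]' >/dev/null && python3 low.py -1.5 && python3 -m jog '[1,0,0,0.0013,0, 1,0,0,0,0]' >/dev/null && python3 low.py -1.5 && python3 -m jog '[1,0,0,0.0013,0, 1,0,0,0,0]' >/dev/null && python3 low.py -1.5 && python3 -m jog '[1,0,0,0.0013,0, 1,0,0,0,0]' >/dev/null && python3 low.py -1.5 && python3 -m jog '[1,0,0,0.0013,0, 1,0,0,0,0]' >/dev/null && python3 low.py -1.5 && python3 -m jog '[1,0,0,0.0013,0, 1,0,0,0,0]' >/dev/null && python3 low.py -1.5 && python3 -m jog '[1,0,0,0.0013,0, 1,0,0,0,0]' >/dev/null && python3 low.py -1.5
```

```text
16.97 0.06187124559778952 [-0.2, -0.6, -4.3] [0.011, -0.042, -0.009]
17.13 0.061561013884355885 [-0.4, -0.0, -2.8] [-0.024, -0.004, 0.014]
17.3 0.06150417411514468 [-1.7, -0.4, 2.5] [-0.239, 0.292, 0.01]
```

```bash
python3 -m jog '[1,0,0,0.0008,0, 1,0,0,0,0, 1,0,0,0,0]'; python3 low.py 0;  python3 -m jog '[1,0,0,0,0]'; python3 low.py 0
```

```text
time: 17.55
tcp_pos: [0.5861, 0.2067, 0.0615]
tcp_rot: [-3.142, -0.001, 0.117]
force: [-1.8, -1.5, 5.8]
opening: 0.0234
17.55 0.06148429650184613 [-1.8, -1.5, 5.8] [-0.231, 0.471, -0.025]
time: 17.63
tcp_pos: [0.5861, 0.2067, 0.0615]
tcp_rot: [-3.142, -0.001, 0.117]
force: [-0.9, -0.1, 5.9]
opening: 0.0234
17.63 0.06150300892911088 [-0.9, -0.1, 5.9] [-0.254, 0.457, 0.051]
```

Contact is at TCP z about 0.0616 and I am pressing with about 10 N. The moments suggest the near edge carries most of it, so I push forward in short pieces and watch the force to find any pitch in the hand.

```bash
python3 -m jog '[1,0.004,0,0,0, 1,0.008,0,0,0]'>/dev/null; python3 low.py 9 && python3 -m jog '[1,0.008,0,0,0, 1,0.008,0,0,0]' >/dev/null; python3 low.py 9 && python3 -m jog '[1,0.008,0,0,0, 1,0.008,0,0,0]' >/dev/null; python3 low.py 9;python3 d.py .5465 .2018 .074 .115
```

```text
17.8 0.061479941229551624 [-1.9, 0.3, 6.0] [-0.151, 0.744, -0.025]
17.97 0.061454737570571384 [-3.2, -0.7, 6.5] [-0.163, 0.873, -0.01]
18.13 0.06145918011754806 [-2.7, -1.1, 5.4] [-0.135, 0.881, -0.007]
scaled shift [-0.1431  0.0015 -0.0314] turn 0.0027 mm [-57.2   0.6 -12.6] {'time': 18.1333, 'tcp_pos': [0.6033, 0.2091, 0.0615], 'tcp_rot': [-3.1413, -0.0005, 0.1171], 'force': [-2.736, -1.143, 5.392], 'opening': 0.0232}
```

```bash
python3 -m jog '[1,0.008,0,0,0, 1,0.008,0,0,0]'>/dev/null; python3 low.py 9 && python3 -m jog '[1,0.008,0,0,0, 1,0.008,0,0,0]' >/dev/null; python3 low.py 9 && python3 -m jog '[1,0.008,0,0,0, 1,0.008,0,0,0]' >/dev/null; python3 low.py 9;python3 -m jog '[1,0,0,-0.01,0, 1,0,0,-0.04,0, 1,0,0,-0.04,0, 1,0,0,0,0]'>/dev/null;python3 low.py 9; python3 d.py .5465 .2018 .080 .115
python3 - <<'E'
from h import *
im=cv2.cvtColor(camera("scene"),cv2.COLOR_RGB2BGR);a=cv2.imread("pics/scene0.png")
for d in silhouettes("scene","channel"):print(round(d["confidence"],2),np.round(d["xy"]),d["mask"].sum(),[np.round(v,1).tolist() for v in cv2.minAreaRect(np.argwhere(d["mask"])[:,::-1].astype(np.float32))])
x0,y0,x1,y1=300,180,365,245
cv2.imwrite("pics/c1.png",np.hstack([cv2.resize(i[y0:y1,x0:x1],None,fx=6,fy=6,interpolation=2) for i in(a,im)]))
E
```

```text
18.3 0.0614276115321069 [-2.7, -0.9, 5.8] [-0.14, 0.91, 0.007]
18.47 0.06143339769964867 [-2.2, 0.3, 5.5] [-0.152, 0.923, -0.014]
18.63 0.06138072742629111 [-3.6, -0.2, 5.5] [-0.055, 0.96, 0.029]
18.97 0.09953258883023666 [0.9, 0.1, -2.6] [0.049, -0.092, -0.029]
scaled shift [-0.1942  0.0017  0.048 ] turn 0.0022 mm [-77.7   0.7  19.2] {'time': 18.9667, 'tcp_pos': [0.6235, 0.2115, 0.0995], 'tcp_rot': [-3.1406, -0.004, 0.1167], 'force': [0.8652, 0.0779, -2.5985], 'opening': 0.0237}
0.66 [332. 218.] 171 [[325.6, 221.2], [27.7, 10.2], 6.3]
```

View pics/c1.png

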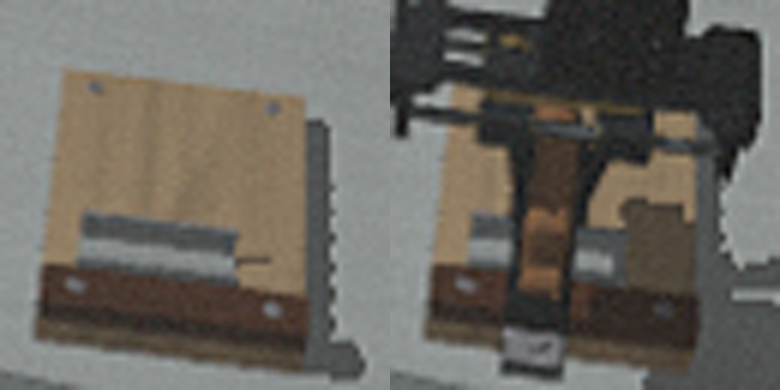

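The channel is unmoved and the file sat flat, with about 10 N steady over 37 mm. Now I go back, raised, to the start of stroke 1.

```bash
python3 -m jog '[1,-0.03,0,0,0, 1,-0.05,0,0,0, 1,-0.05,0,0,0, 1,-0.04,0,0,0, 1,-0.024,0,0,0, 1,0,0,0.03,0, 1,0,0,0.03,0, 1,0,0,0.02,0, 1,0,0,0,0, 1,0,0,0,0]'>/dev/null; python3 d.py .5465 .2018 .0625 .115
```

```text
scaled shift [0.0033 0.0001 0.0027] turn 0.0022 mm [1.3 0.1 1.1] {'time': 19.9, 'tcp_pos': [0.5452, 0.2017, 0.0636], 'tcp_rot': [-3.1415, 0.0014, 0.1167], 'force': [0.4568, 0.8406, -3.4635], 'opening': 0.0235}
```

```bash
python3 -m jog '[1,0,0,0.004,0, 1,0,0,0.0015,0, 1,0,0,0,0]'>/dev/null; python3 low.py 1 && python3 -m jog '[1,0,0,0.0013,0, 1,0,0,0,0]' >/dev/null && python3 low.py 1 && python3 -m jog '[1,0,0,0.0013,0, 1,0,0,0,0]' >/dev/null && python3 low.py 1 && python3 -m jog '[1,0,0,0.0013,0, 1,0,0,0,0]' >/dev/null && python3 low.py 1
```

```text
20.15 0.06230678116995381 [0.6, -0.4, -4.3] [0.066, -0.051, -0.031]
20.32 0.06197813195120347 [-0.1, 0.5, -4.4] [-0.005, -0.042, 0.016]
20.48 0.06152027916777767 [0.2, 0.4, -3.4] [0.022, -0.041, 0.028]
20.65 0.06137997421338501 [-1.5, -0.4, 1.4] [-0.178, 0.165, -0.003]
```

```bash
python3 -m jog '[1,0,0,0.001,0, 1,0,0,0,0, 1,0,0,0,0]'>/dev/null; python3 low.py 9; python3 -m jog '[1,0.004,0,0,0, 1,0.008,0,0,0]'>/dev/null; python3 low.py 12 && python3 -m jog '[1,0.008,0,0,0, 1,0.008,0,0,0]' >/dev/null && python3 low.py 12 && python3 -m jog '[1,0.008,0,0,0, 1,0.008,0,0,0]' >/dev/null && python3 low.py 12
```

```text
20.9 0.061307426704173516 [-4.2, -1.3, 6.7] [-0.325, 0.554, -0.061]
21.07 0.06133570898988013 [-3.0, -0.5, 5.9] [-0.159, 0.586, 0.053]
21.23 0.06136708026338623 [-4.8, 0.0, 6.5] [-0.094, 0.757, -0.031]
21.4 0.06142265911008624 [-3.9, -0.9, 6.9] [-0.169, 0.859, -0.011]
```

```bash
python3 -m jog '[1,0.008,0,0,0, 1,0.008,0,0,0, 1,0.008,0,0,0]'>/dev/null; python3 low.py 14 && python3 -m jog '[1,0.008,0,0,0, 1,0.008,0,0,0, 1,0.008,0,0,0]'>/dev/null; python3 low.py 14 && python3 -m jog '[1,0.008,0,0,0, 1,0.008,0,0,0, 1,0.008,0,0,0]'>/dev/null; python3 low.py 14 && python3 -m jog '[1,0.008,0,0,0, 1,0.008,0,0,0, 1,0.008,0,0,0]'>/dev/null; python3 low.py 14; python3 d.py .5465 .2018 .080 .115
```

```text
21.65 0.06144405143914865 [-3.5, -0.7, 7.7] [-0.11, 0.825, -0.054]
21.9 0.06147357141889602 [-3.9, -0.9, 6.9] [-0.161, 0.917, 0.028]
22.15 0.06148316482697942 [-4.9, -0.8, 7.1] [-0.142, 0.944, 0.002]
22.4 0.061459489651555774 [-3.5, 0.0, 7.2] [-0.099, 1.01, 0.019]
scaled shift [-0.1373  0.0016 -0.0464] turn 0.0026 mm [-54.9   0.6 -18.6] {'time': 22.4, 'tcp_pos': [0.601, 0.2088, 0.0615], 'tcp_rot': [-3.1412, -0.0007, 0.1171], 'force': [-3.5133, 0.0277, 7.173], 'opening': 0.0235}
```

```bash
python3 -m jog '[1,0.008,0,0,0, 1,0.008,0,0,0, 1,0.008,0,0,0]'>/dev/null; python3 low.py 14 && python3 -m jog '[1,0.008,0,0,0, 1,0.008,0,0,0, 1,0.008,0,0,0]'>/dev/null; python3 low.py 14 && python3 -m jog '[1,0.008,0,0,0, 1,0.008,0,0,0, 1,0.003,0,0,0, 1,0,0,0,0]'>/dev/null; python3 low.py 14; python3 d.py .5465 .2018 .080 .115
```

```text
22.65 0.06141209344464424 [-3.6, -0.5, 7.0] [-0.117, 1.044, 0.044]
22.9 0.061377094427784155 [-3.4, -0.7, 7.1] [-0.153, 1.041, -0.029]
23.23 0.06136150693759334 [-1.4, 0.1, 6.3] [-0.136, 0.661, 0.019]
scaled shift [-0.2047  0.0014 -0.0468] turn 0.0024 mm [-81.9   0.6 -18.7] {'time': 23.2333, 'tcp_pos': [0.6278, 0.2119, 0.0614], 'tcp_rot': [-3.1411, -0.0009, 0.1169], 'force': [-1.3736, 0.0616, 6.2626], 'opening': 0.0235}
```

Stroke 1 is done, about 10–11 N throughout and ending at nominal hook x 0.104. I lift, return raised and come down again.

```bash
python3 -m jog '[1,0,0,-0.01,0, 1,0,0,-0.035,0, 1,0,0,-0.035,0, 1,-0.03,0,0,0, 1,-0.05,0,0,0, 1,-0.05,0,0,0, 1,-0.045,0,0,0, 1,-0.03,0,0,0, 1,0,0,0,0, 1,0,0,0,0]'; python3 low.py 0; python3 -m jog '[1,0,0,0.025,0, 1,0,0,0.025,0, 1,0,0,0.015,0, 1,0,0,0.005,0, 1,0,0,0,0, 1,0,0,0,0]'>/dev/null;python3 d.py .5465 .2018 .062 .115
```

```text
time: 24.07
tcp_pos: [0.5464, 0.2019, 0.0939]
tcp_rot: [3.141, -0.002, 0.117]
force: [0.7, 0.7, -3.8]
opening: 0.0238
24.07 0.09391499020857601 [0.7, 0.7, -3.8] [0.005, -0.083, 0.021]
scaled shift [0.0015 0.0006 0.0054] turn 0.0024 mm [0.6 0.2 2.2] {'time': 24.5667, 'tcp_pos': [0.5459, 0.202, 0.0642], 'tcp_rot': [-3.1415, 0.0006, 0.1169], 'force': [-0.6623, 1.053, -3.7241], 'opening': 0.0238}
```

```bash
python3 -m jog '[1,0,0,0.004,0, 1,0,0,0.0015,0, 1,0,0,0.0013,0, 1,0,0,0,0]'>/dev/null; python3 low.py 1 && python3 -m jog '[1,0,0,0.0013,0, 1,0,0,0,0]' >/dev/null && python3 low.py 1 && python3 -m jog '[1,0,0,0.0013,0, 1,0,0,0,0]' >/dev/null && python3 low.py 1 && python3 -m jog '[1,0,0,0.0013,0, 1,0,0,0,0]' >/dev/null && python3 low.py 1
```

```text
24.9 0.06181244813845732 [0.2, 0.5, -4.0] [0.008, 0.005, 0.058]
25.07 0.06150297459274941 [-1.3, 0.6, -2.7] [-0.026, 0.025, -0.004]
25.23 0.061338031445085706 [-2.6, -0.8, 4.4] [-0.306, 0.387, -0.046]
```

```bash
python3 -m jog '[1,0,0,0.0006,0, 1,0,0,0,0, 1,0,0,0,0]'>/dev/null; python3 low.py 10 && python3 -m jog '[1,0.004,0,0,0, 1,0.008,0,0,0, 1,0.008,0,0,0]'>/dev/null; python3 low.py 14 && python3 -m jog '[1,0.008,0,0,0, 1,0.008,0,0,0, 1,0.008,0,0,0]' >/dev/null && python3 low.py 14 && python3 -m jog '[1,0.008,0,0,0, 1,0.008,0,0,0, 1,0.008,0,0,0]' >/dev/null && python3 low.py 14 && python3 -m jog '[1,0.008,0,0,0, 1,0.008,0,0,0, 1,0.008,0,0,0]' >/dev/null && python3 low.py 14 && python3 -m jog '[1,0.008,0,0,0, 1,0.008,0,0,0, 1,0.008,0,0,0]' >/dev/null && python3 low.py 14 && python3 -m jog '[1,0.008,0,0,0, 1,0.008,0,0,0, 1,0.008,0,0,0]' >/dev/null && python3 low.py 14 && python3 -m jog '[1,0.008,0,0,0, 1,0.008,0,0,0, 1,0.008,0,0,0]' >/dev/null && python3 low.py 14 && python3 -m jog '[1,0.008,0,0,0, 1,0.008,0,0,0, 1,0.008,0,0,0]' >/dev/null && python3 low.py 14 && python3 -m jog '[1,0.008,0,0,0, 1,0.008,0,0,0, 1,0.004,0,0,0, 1,0,0,0,0]' >/dev/null && python3 low.py 14; python3 d.py .5465 .2018 .080 .115
```

```text
25.48 0.061292219245953725 [-3.8, -2.2, 7.2] [-0.389, 0.708, -0.021]
25.73 0.06133952629658691 [-4.1, -0.9, 6.4] [-0.162, 0.771, 0.027]
25.98 0.06141202941069079 [-4.0, -0.3, 7.7] [-0.127, 0.861, 0.031]
26.23 0.06143830469210662 [-3.8, -0.4, 7.9] [-0.166, 0.912, -0.009]
26.48 0.061466697146550335 [-4.5, -0.4, 7.8] [-0.149, 0.953, -0.029]
26.73 0.06146163188160866 [-4.7, -0.6, 8.0] [-0.179, 0.971, 0.004]
26.98 0.0614449224981813 [-3.5, -0.1, 6.9] [-0.182, 0.986, 0.005]
27.23 0.06141515906844661 [-3.1, -0.4, 6.6] [-0.143, 1.06, 0.046]
27.48 0.06137000375092696 [-2.8, -0.2, 6.6] [-0.194, 1.089, -0.019]
27.82 0.061377280063909676 [-1.8, 0.2, 5.6] [-0.139, 0.681, 0.028]
scaled shift [-0.2079  0.0015 -0.0468] turn 0.0023 mm [-83.2   0.6 -18.7] {'time': 27.8167, 'tcp_pos': [0.6291, 0.2121, 0.0614], 'tcp_rot': [-3.141, -0.001, 0.1168], 'force': [-1.8297, 0.2434, 5.6473], 'opening': 0.0237}
```

Stroke 2 is done at 10–12 N. I return raised for the third.

```bash
python3 -m jog '[1,0,0,-0.01,0, 1,0,0,-0.035,0, 1,0,0,-0.035,0, 1,-0.03,0,0,0, 1,-0.05,0,0,0, 1,-0.05,0,0,0, 1,-0.045,0,0,0, 1,-0.032,0,0,0, 1,0,0,0,0, 1,0,0,0,0]'>/dev/null; python3 low.py 0; python3 -m jog '[1,0,0,0.025,0, 1,0,0,0.025,0, 1,0,0,0.015,0, 1,0,0,0.005,0, 1,0,0,0,0, 1,0,0,0,0]'>/dev/null;python3 d.py .5465 .2018 .062 .115;python3 -m jog '[1,0,0,0.004,0, 1,0,0,0.0015,0, 1,0,0,0.0013,0, 1,0,0,0,0]'>/dev/null; python3 low.py 1 && python3 -m jog '[1,0,0,0.0013,0, 1,0,0,0,0]' >/dev/null && python3 low.py 1 && python3 -m jog '[1,0,0,0.0013,0, 1,0,0,0,0]' >/dev/null && python3 low.py 1 && python3 -m jog '[1,0,0,0.0013,0, 1,0,0,0,0]' >/dev/null && python3 low.py 1
```

```text
28.65 0.09393758294584134 [0.8, 0.6, -4.1] [0.008, -0.083, -0.019]
scaled shift [0.0005 0.0005 0.0054] turn 0.0024 mm [0.2 0.2 2.1] {'time': 29.15, 'tcp_pos': [0.5463, 0.202, 0.0641], 'tcp_rot': [-3.1415, 0.0006, 0.1169], 'force': [0.353, -0.0958, -5.3487], 'opening': 0.0235}
29.48 0.06177595461680552 [-0.4, -0.6, -3.8] [-0.017, -0.033, 0.016]
29.65 0.06149107457354476 [-1.0, 0.4, -2.3] [-0.062, 0.048, -0.007]
29.82 0.061344773045760734 [-2.9, -1.6, 4.2] [-0.292, 0.401, 0.011]
```

```bash
python3 -m jog '[1,0,0,0.0006,0, 1,0,0,0,0, 1,0,0,0,0]'>/dev/null; python3 low.py 10 && python3 -m jog '[1,0.004,0,0,0, 1,0.008,0,0,0, 1,0.008,0,0,0]'>/dev/null; python3 low.py 14 && python3 -m jog '[1,0.008,0,0,0, 1,0.008,0,0,0, 1,0.008,0,0,0]' >/dev/null && python3 low.py 14 && python3 -m jog '[1,0.008,0,0,0, 1,0.008,0,0,0, 1,0.008,0,0,0]' >/dev/null && python3 low.py 14 && python3 -m jog '[1,0.008,0,0,0, 1,0.008,0,0,0, 1,0.008,0,0,0]' >/dev/null && python3 low.py 14 && python3 -m jog '[1,0.008,0,0,0, 1,0.008,0,0,0, 1,0.008,0,0,0]' >/dev/null && python3 low.py 14 && python3 -m jog '[1,0.008,0,0,0, 1,0.008,0,0,0, 1,0.008,0,0,0]' >/dev/null && python3 low.py 14 && python3 -m jog '[1,0.008,0,0,0, 1,0.008,0,0,0, 1,0.008,0,0,0]' >/dev/null && python3 low.py 14 && python3 -m jog '[1,0.008,0,0,0, 1,0.008,0,0,0, 1,0.008,0,0,0]' >/dev/null && python3 low.py 14 && python3 -m jog '[1,0.008,0,0,0, 1,0.008,0,0,0, 1,0.004,0,0,0, 1,0,0,0,0]' >/dev/null && python3 low.py 14; python3 d.py .5465 .2018 .080 .115
```

```text
30.07 0.061269177377218285 [-3.9, -1.1, 8.0] [-0.422, 0.695, -0.011]
30.32 0.061379964888192785 [-3.5, -0.0, 6.7] [-0.165, 0.801, -0.052]
30.57 0.061406981521180876 [-3.9, -0.5, 7.9] [-0.143, 0.815, -0.038]
30.82 0.06143649996695746 [-3.8, -0.1, 8.2] [-0.125, 0.92, 0.008]
31.07 0.06147769532555312 [-4.7, 0.2, 7.9] [-0.147, 0.933, -0.044]
31.32 0.06145607726976089 [-4.3, -0.8, 7.7] [-0.181, 0.982, -0.047]
31.57 0.06145157834021023 [-4.0, 0.1, 7.6] [-0.149, 1.039, 0.051]
31.82 0.06145031764792233 [-2.8, 0.4, 6.2] [-0.131, 1.017, 0.007]
32.07 0.06137700663270321 [-3.1, -0.1, 6.9] [-0.138, 1.12, -0.044]
32.4 0.0613783368617926 [-2.4, -0.5, 5.5] [-0.118, 0.685, 0.014]
scaled shift [-0.2089  0.0016 -0.0468] turn 0.0024 mm [-83.6   0.6 -18.7] {'time': 32.4, 'tcp_pos': [0.6294, 0.2122, 0.0614], 'tcp_rot': [-3.1409, -0.001, 0.1169], 'force': [-2.3933, -0.475, 5.5212], 'opening': 0.0235}
```

Stroke 3 is done. Now I lift high, go back and carry the file to the tray.

```bash
python3 -m jog '[1,0,0,-0.01,0, 1,0,0,-0.035,0, 1,0,0,-0.06,0, 1,0,0,-0.06,0, 1,0,0,-0.03,0, 1,-0.03,0,0,0, 1,-0.06,0,0,0, 1,-0.06,0,0,0, 1,-0.05,0,0,0, 1,0,0,0,0.1, 1,0,0,0,0.1, 1,0,0,0,0.1]'>/dev/null; python3 -m jog '[1,0,0,0,0, 1,0,0,0,0]'>/dev/null;python3 d.py .553 -.1738 .028 -.119
```

```text
scaled shift [0.1179 0.9326 0.2768] turn 0.0034 mm [ 47.2 373.  110.7] {'time': 33.5667, 'tcp_pos': [0.5494, 0.2022, 0.1386], 'tcp_rot': [3.1413, -0.0002, -0.1163], 'force': [-0.3093, 0.5854, -4.0987], 'opening': 0.0237}
```

```bash
python3 -m jog '[1,0.007,0.03,0,0, 1,0.007,0.06,0,0, 1,0.007,0.06,0,0, 1,0.007,0.06,0,0, 1,0.007,0.06,0,0, 1,0.007,0.06,0,0, 1,0.007,0.06,0,0, 1,0.007,0.06,0,0, 1,0.007,0.06,0,0, 1,0.007,0.06,0,0, 1,0.007,0.06,0,0, 1,0.007,0.06,0,0]'>/dev/null; python3 -m jog '[1,0.007,0.06,0,0, 1,0.007,0.06,0,0, 1,0.007,0.06,0,0, 1,0.007,0.06,0,0, 1,0.006,0.03,0,0, 1,0,0,0,0, 1,0,0,0,0]'>/dev/null;python3 d.py .553 -.1738 .0284 -.119
python3 - <<'E'
from h import *
a=cv2.cvtColor(camera("scene"),cv2.COLOR_RGB2BGR)[100:260,150:370];cv2.imwrite("pics/p1.png",cv2.resize(a,None,fx=3.2,fy=3.2,interpolation=2))
E
```

```text
scaled shift [ 0.0028 -0.0285  0.2747] turn -0.0001 mm [  1.1 -11.4 109.9] {'time': 35.15, 'tcp_pos': [0.5506, -0.185, 0.1383], 'tcp_rot': [-3.1412, 0.0004, -0.1191], 'force': [0.0148, 1.5608, -3.9411], 'opening': 0.0235}
```

View pics/p1.png

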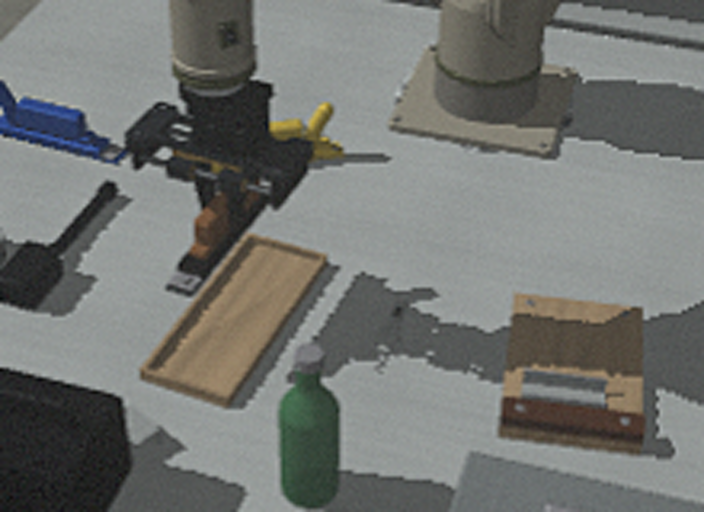

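The file is held over the tray and the channel still sits against the cleat at about (565,385). I correct sideways and lower it.

```bash
python3 -m jog '[1,0.0028,-0.0285,0,0, 1,0,0,0.04,0, 1,0,0,0.05,0, 1,0,0,0.05,0, 1,0,0,0.05,0, 1,0,0,0.04,0, 1,0,0,0.02,0, 1,0,0,0.01,0, 1,0,0,0,0, 1,0,0,0,0]'>/dev/null;python3 d.py .553 -.1738 .0284 -.119
```

```text
scaled shift [-0.0023  0.0026  0.0174] turn 0.0014 mm [-0.9  1.   7. ] {'time': 36.0333, 'tcp_pos': [0.554, -0.1729, 0.0354], 'tcp_rot': [3.1416, -0.0012, -0.1179], 'force': [0.3254, -0.3956, -3.8555], 'opening': 0.0239}
```

```bash
python3 -m jog '[1,0,0,0.006,0, 1,0,0,0.004,0, 1,0,0,0,0]'>/dev/null; python3 low.py -2 && python3 -m jog '[1,0,0,0.0025,0, 1,0,0,0,0]'>/dev/null; python3 low.py -2 && python3 -m jog '[1,0,0,0.0025,0, 1,0,0,0,0]'>/dev/null; python3 low.py -2 && python3 -m jog '[1,0,0,0.0015,0, 1,0,0,0,0]'>/dev/null; python3 low.py -2 && python3 -m jog '[1,0,0,0.0015,0, 1,0,0,0,0]'>/dev/null; python3 low.py -2
```

```text
36.28 0.030738047012103285 [0.3, -0.9, -3.4] [0.002, 0.008, -0.008]
36.45 0.029519024347327602 [0.4, 0.3, -4.5] [0.03, -0.011, 0.009]
36.62 0.028423402976612257 [-0.8, 0.0, -3.7] [0.003, -0.026, 0.026]
36.78 0.028317811322565507 [-1.4, 0.8, 2.7] [0.105, 0.677, 0.009]
36.78 0.028317811322565507 [-1.4, 0.8, 2.7] [0.105, 0.677, 0.009]
```

```bash
python3 -m jog '[0,0,0,0,0, 0,0,0,0,0, 0,0,0,0,0, 0,0,0,0,0, 0,0,0,0,0, 0,0,0,0,0, 0,0,0,0,0, 0,0,0,0,0, 0,0,0,0,0, 0,0,0,0,0, 0,0,0,0,0, 0,0,0,0,0]'; python3 -m jog '[0,0,0,0,0, 0,0,0,0,0, 0,0,0,-0.02,0, 0,0,0,-0.04,0, 0,0,0,-0.06,0, 0,0,0,-0.08,0, 0,0,0,-0.08,0, 0,0,0,-0.08,0, 0,-0.08,0,0,0, 0,-0.09,0.02,0,0, 0,-0.09,0.02,0,0, 0,0,0,0,0]'
python3 -m jog '[0,0,0.08,0,0, 0,0,0.09,0,0, 0,0,0.09,0,0, 0,0,0.09,0,0, 0,0,0.09,0,0, 0,0,0.09,0,0, 0,0,0.09,0,0, 0,0,0.05,0,0, 0,0,0,0,0, 0,0,0,0,0, 0,0,0,0,0]'
python3 - <<'E'
from h import *
for c in("top","scene"):
    im=camera(c);cv2.imwrite(f"pics/{c}9.png",cv2.cvtColor(im,cv2.COLOR_RGB2BGR))
a=cv2.imread("pics/top9.png")[90:230,130:350];b=cv2.imread("pics/scene9.png")[130:250,180:370]
a=cv2.resize(a,(400,254),interpolation=2);b=cv2.resize(b,(400,253),interpolation=2)
z=cv2.resize(cv2.imread("pics/top9.png")[130:230,255:325],(378,540),interpolation=2)
l=np.vstack([a,b,np.zeros((33,400,3),np.uint8)]);cv2.imwrite("pics/f9.png",np.hstack([l,z]))
for n in("bottle","wheel_brush","depth_gauge","pry_tool","offcut","polish_tin","channel","file","bench_hook"):
    d=spot_in("top",n);print(n,[(round(e["confidence"],2),np.round(e["xy"]).tolist()) for e in d[:4]])
E
```

```text
time: 37.78
tcp_pos: [0.5533, -0.1735, 0.0279]
tcp_rot: [3.142, -0.0, -0.119]
force: [-0.4, 0.5, -0.3]
opening: 0.0857
time: 38.78
tcp_pos: [0.4422, -0.1783, 0.1718]
tcp_rot: [3.14, 0.003, -0.122]
force: [0.4, -0.6, 0.5]
opening: 0.0871
time: 39.7
tcp_pos: [0.4169, -0.4422, 0.1722]
tcp_rot: [-3.141, -0.0, -0.118]
force: [-0.1, 0.1, 0.8]
opening: 0.0869
bottle [(0.94, [242.0, 105.0])]
wheel_brush [(0.74, [371.0, 179.0])]
depth_gauge [(0.59, [240.0, 191.0])]
pry_tool [(0.85, [112.0, 194.0]), (0.22, [295.0, 176.0])]
offcut [(0.52, [302.0, 116.0]), (0.2, [177.0, 188.0])]
polish_tin [(0.95, [404.0, 180.0]), (0.16, [242.0, 105.0])]
channel [(0.56, [176.0, 167.0])]
file [(0.95, [320.0, 276.0]), (0.88, [290.0, 177.0]), (0.67, [389.0, 260.0])]
bench_hook [(0.81, [172.0, 187.0]), (0.42, [288.0, 181.0])]
```

View pics/f9.png

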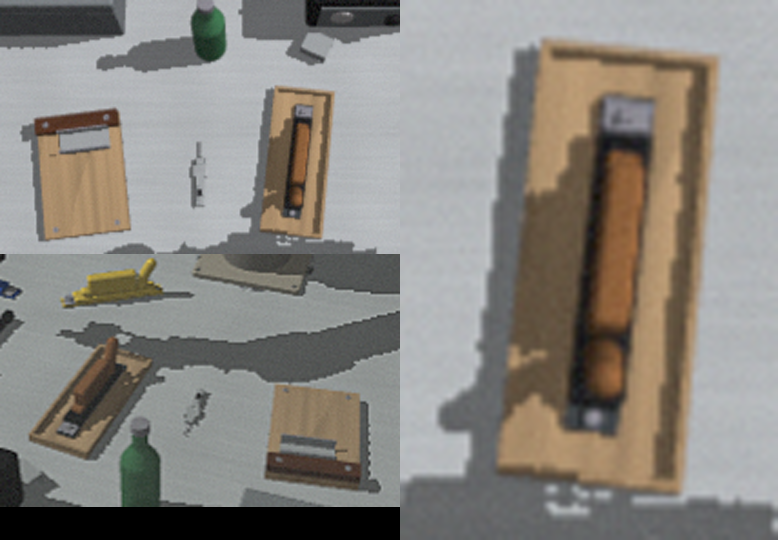

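The file lies flat and centred in the tray, aligned with it. The channel is square against the cleat at (176,167), and the bystanders are where they were. I hand it in.

```bash
python3 -c "
from station import *;print(job_done(),get_state()['time'])"
```

```text
the job is handed in; nothing more can be done
the job is handed in; nothing more can be done
```

I filed the channel's two edges with three forward strokes of about 82 mm at 38 mm/s. I lifted the file clear for each return, laid it teeth down in its tray and handed the job in at about 40 s. No verdict was reported.

- **Pressure:** wrist readings, with the file's weight of about 4 N taken off, gave 10–12 N on the channel in every stroke. These are samples every 0.17–0.33 s, so short peaks would not show.
- **Final pictures:** the file lies flat and aligned, within a few mm of the tray's middle. The channel is still square against the cleat, and the bottle, offcut, depth gauge, pry tool, brush and tin are where they were. The gripper is open and clear of everything.

**What went wrong or disagreed:**
- My first lift came up empty because I raised the arm before the fingers had closed. The file was undisturbed, and I went back and gripped it properly.
- Before stroke 1 I pressed at mid-channel and pushed about 37 mm forward to check the file was flat. That left an extra partial forward push on the edges.
- The toe showed about 10 mm further back in the camera than my model, partly because it also reads short lying in the tray. I made the strokes longer to cover that.
- The wrist moments hint that the near edge carried most of the pressure, though the height stayed constant to about 0.2 mm along each stroke.

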